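# Shut off the vacuum control head by its outer ring

### The job

The vacuum control head has two knobs on one axis. Shut it off with the outer ring: push the ring down and, holding it down, turn it clockwise (seen from above) until you feel it come up against its end stop, then let go so that it springs back up and is locked there. Be gentle with the stops, leave the small inner knob at its setting and do not disturb the things standing around.

Things in the scene. Friction and masses are not known exactly. Their poses are not given: they have to be found in the camera images.
- control_head: Grey box 160 x 240 x 50 mm with an aluminium top plate (its top 51 mm above the worktop), fixed to the worktop. Its origin lies on the common vertical axis of the two knobs, at the worktop; the box reaches 75 mm to its -x (front), 85 mm to +x, 70 mm to -y and 170 mm to +y of it. Two hose barbs stick out 26 mm at the back (+x).
- ring_grip (a point): Centre of the outer ring: on the knob axis, half-way up the ring. The outer ring is a black knurled ring, 56 mm in diameter and 24 mm high, from 64 to 88 mm above the worktop when it is up; below it is a free gap of 13 mm to the top plate, 5 mm when it is fully down. It can be gripped from above in any direction across its diameter, the fingers passing either side of the inner knob.
- ring_slide (a joint): How far the outer ring is pushed down, m: 0 = up (locked), 0.008 = against its lower stop. A spring pushes it up with about 6.5 N at 0, rising to about 10.5 N at 0.008. It must be down by 5 mm or more to turn out of its lock; once turned out it cannot rise past about 5 mm until it reaches its second lock at the end stop.
- outer_ring (a joint): Turn of the outer ring, rad, growing clockwise seen from above. At the start it is locked near 0 with a play of about 0.08 either way. The end stop lies somewhere between 0.9 and 1.4 and differs from one head to another; the second lock, where the ring can spring up, is only the last 0.1 before the stop. The end stop is rubber-faced: the turning moment rises from nothing to its limit over about 0.06 rad. Turning freely takes about 0.06 N m.
- stop_pin: Steel pin carried by the outer ring, hidden in the box, 20 mm from the knob axis: it takes the force when the ring meets its end stop, its locks or its lower stop. It stands 40 N (0.8 N m of turning at the end stop, or 40 N of pushing beyond the spring at the lower stop) before it is damaged. Origin: on the knob axis, 0 to 8 mm below that of the box.
- inner_knob (a joint): Turn of the small inner knob, rad, clockwise from above. It turns at the slightest touch and must keep its setting.
- inner_mark (a point): End of the index bar on top of the inner knob, 16 mm from the axis and 111 mm above the worktop. The inner knob is black, 34 mm in diameter and stands above the ring, from 92 to 111 mm above the worktop; it does not move down with the ring.
- timer: Small white kitchen-style timer, 58 x 62 x 17 mm, lying loose on the top plate of the box towards its +y end. Origin: centre of its underside.
- reagent_bottle: Small glass bottle with a blue cap, 46 mm wide and 85 mm high, standing loose on the worktop to the right of the box. Origin: centre of its underside.
- beaker: Small empty glass beaker, 49 mm wide and 60 mm high, standing loose on the worktop to the right of the box. Origin: centre of its underside.

How it is judged (in metres and radians):
On the way, in this order (a step that is already met when the one before it is completed fails the run):
1. the outer ring is pushed down out of its lock (value of joint ring_slide above 0.004 m and value of joint outer_ring below 0.4 rad), for 0.1 s.
2. the outer ring is turned clockwise over to its second lock (value of joint outer_ring above 0.65 rad), for 0.1 s.
At the end, for the whole second after the job is handed in: The outer ring has been turned over to its second lock (more than 0.65 rad clockwise), has sprung up to within 1.5 mm of its top position and is at rest; the mark of the inner knob is within 3 mm of where it was (value of joint outer_ring above 0.65 rad and value of joint ring_slide below 0.0015 m and velocity of joint outer_ring between -0.05 and 0.05 rad/s and distance of inner_mark from where it was at the start of the episode below 0.003 m); the robot touches nothing.
It fails at once if the ring's stop pin is forced with more than 40 N against the end stop, the locks or the lower stop (contact force between stop_pin and anything else above 40 N).
It fails at once if the inner knob is turned (its mark moves by more than 3 mm) (distance of inner_mark from where it was at the start of the episode above 0.003 m).
It fails at once if the timer, the bottle or the beaker is pushed by more than 15 mm (distance of any of timer, reagent_bottle, beaker from where it was at the start of the episode above 0.015 m).
It also fails if it takes over 56 s, if anything falls off the work surface, if the arm or the gripper's body presses on something with over 40 N, if the wrist force passes 120 N, or if a joint passes its speed limit or range.

### The arm

A 6-joint arm with a two-finger parallel gripper is mounted at the origin on a cart in front of the work surface, level with it; the furniture and walls round the work are solid. World frame = base frame: x ahead of the robot, y to its left, z up, the work surface at z = 0. Lengths are in mm, angles in rad, forces in N, time in s.
With the tool pointing down it reaches from about 400 to 925 mm from the base axis. Payload 12.5 kg.
Tool frame: the origin (TCP) lies between the finger pads; the fingertips stand 19 mm ahead of it and the grasp point (between the pads) is the TCP (env.tips_ahead is the distance from the TCP to the fingertips, in mm); z points along the fingers, y is the line along which they close (so a half turn about z gives the same grasp; the last joint's range is limited). The gripper opens to 95 mm and grips with 3 to 60 N. Pads are 20 mm wide; open, the fingers measure 119 mm over their backs; the gripper's body (75 mm by 180 mm) begins 59 mm behind the grasp point.
Start: joints at [1.002, 0.491, 1.559, -0, 1.092, -0.106], TCP at [279.022, 559.281, 201.161] pointing down, gripper open.
Joint ranges: [-3.1, 3.1], [-0.84, 2.19], [0.05, 2.79], [-1.13, 4.28], [0.06, 2.93], [-2.69, 2.69]. Speed limits (rad/s): [2.22, 2.22, 2.79, 3.14, 3.14, 3.14].

### API

Orientations are given as [roll, pitch, yaw] about the fixed x, y, z axes, in that order (R = Rz(yaw) Ry(pitch) Rx(roll)).
In Python, from cell import env gives the robot as it stands.
- The arm moves only by the shell command python3 -m crank 'ROWS'. ROWS is JSON, a list of rows, each a list of 5 numbers: the shift along the tool's x, y, z in mm, then the turn about the tool's z in degrees, then the finger opening in mm, from 0 to 95.1. In form: [[dx, dy, dz, yaw, grip], ...]. A call has 1 to 10 rows; each row is the pose to reach, as a shift and turn from the pose commanded when the call began, along the tool's axes at that moment; what a row does not reach only later rows make up. A row lasts 1/12 s, in which the tool goes at most 41.7 mm and 7.16 degrees, less where a joint would pass 70% of its speed; a pose out of reach is approached as far as the arm can. A call with a gripper value outside its range is refused whole. The fingers move at their own pace and stop on an object; the grip force is fixed at half the most. Time passes only in rows, so rows that repeat a pose let the fingers close. It gives the time, the measured TCP pose, the force, the opening and the grip force at its end, in the units of the state.
- env.state(): the state, without advancing time (a new reading comes with each control period).
- env.read_camera(name): name is "side" or "top"; returns a dict with "img" (480x640x3 uint8, blue, green, red), "K" (3x3 intrinsics, pixels), "k1" (the pictures are not rectified: a ray, as slopes to the right and down, at radius r is drawn at 1 + k1 r^2 times it, then the intrinsics apply), "pose" (4x4, takes a point from camera to world coordinates). Camera axes: x right, y down, z forward; pixel columns grow to the right and rows downward; lengths in mm; the calibration is good to about 2 mm. A picture is of the moment at which its call begins. There is no depth.
- env.job_done(): hands the job in; it is judged then, once.
The state is a dict: "t": time; "joints": joint angles; "qvel": joint speeds; "tau": joint torques, N m; "eef_pos": TCP position; "tcp_rot": TCP orientation; "ft_force": force on the tool from outside, world axes, zero at the start; "moment": the same for the moment, N m; "opening": opening from 0.0 (shut) to 1.0 (fully open); "grip_force": force on a finger pad.
Only numpy, scipy, OpenCV 4.12 (cv2) and the standard library are available. Lean on these libraries where they do the work, as an engineer would, in place of code of your own. Each camera call takes 0.05 s, during which the arm holds its last target. There are 200 camera calls.

## Working session

There is one attempt and no reset: what is moved stays moved. The work goes in short steps, Python scripts to look and compute and a shell command to move; the robot and the scene stay as the last step left them, time stands still between calls to the robot, and variables do not carry over. Pictures are saved under pics/ and viewed, at most 10 in all, crops included, and the job is handed in when it is done.

```bash
ls; mkdir -p pics
python3 - <<'E'
from cell import env
import cv2
s=env.state();print(s)
for n in("top","side"):
    c=env.read_camera(n);cv2.imwrite(f"pics/{n}0.png",c["img"]);print(n,c["K"],c["k1"],c["pose"])
E
```

```text
pics
{'t': 0.0, 'joints': array([ 1.00239397e+00,  4.91556197e-01,  1.55943178e+00, -8.49581235e-06,
        1.09170476e+00, -1.05592543e-01]), 'qvel': array([-0.00031947, -0.00069418,  0.00284631, -0.00051835,  0.00064695,
       -0.00090462]), 'tau': array([ 7.80684186e-04, -6.12633634e+01, -2.58186400e+01,  6.93103625e-02,
        4.80963592e-02, -7.99474287e-05]), 'eef_pos': array([278.88129769, 559.04900274, 200.56993259]), 'tcp_rot': array([-3.14049790e+00, -1.08451682e-04,  2.67878670e+00]), 'ft_force': array([ 0.56657736, -0.56596528, -1.15145086]), 'moment': array([-0.01700116,  0.02281447,  0.03922097]), 'grip_force': 0.0, 'opening': 0.9961107999101928}
top [[519.40783666   0.         324.10627701]
 [  0.         519.40783666 237.60998413]
 [  0.           0.           1.        ]] -0.09413395467756105 [[-1.04697929e-02 -9.97545890e-01  6.92284612e-02  4.77009046e+02]
 [-9.99913590e-01  9.89394095e-03 -8.65580533e-03  1.17078495e+02]
 [ 7.94962073e-03 -6.93131037e-02 -9.97563280e-01  9.51313088e+02]
 [ 0.00000000e+00  0.00000000e+00  0.00000000e+00  1.00000000e+00]]
side [[449.47248804   0.         317.92357542]
 [  0.         449.47248804 239.74967343]
 [  0.           0.           1.        ]] 0.03000709759306916 [[ 8.11158145e-01 -3.50828476e-01  4.67912218e-01  1.47211225e+02]
 [-5.84724549e-01 -5.01481475e-01  6.37662553e-01 -4.30767487e+02]
 [ 1.09391280e-02 -7.90844935e-01 -6.11918806e-01  6.14209027e+02]
 [ 0.00000000e+00  0.00000000e+00  0.00000000e+00  1.00000000e+00]]
```

View pics/top0.png

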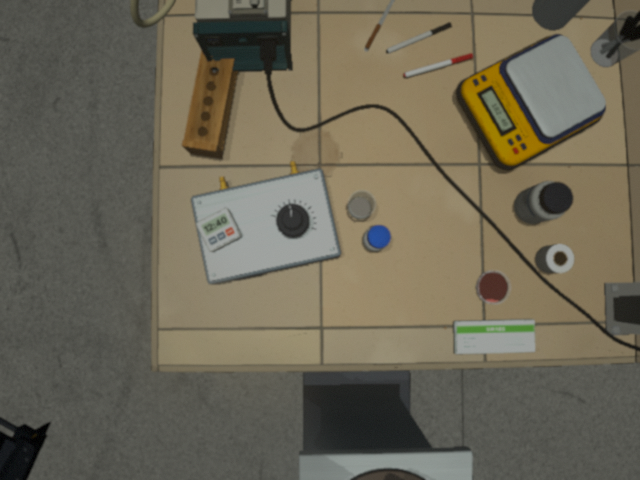

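View pics/side0.png

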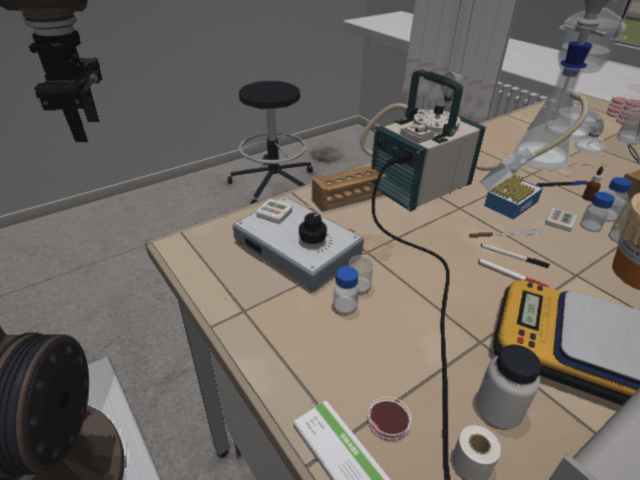

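The top view shows the box with its corners near (193,200), (322,170), (340,257) and (210,282). The knob is at (292,220), the timer at (219,229), the bottle at (377,237) and the beaker at (360,206). In the side view the knob is at (314,230). Next I'll measure the plate outline and the dark knob blobs.

```bash
cat > h.py <<'E'
import numpy as np,cv2
from cell import env
def rays(c,p):
    p=np.asarray(p,float).reshape(-1,1,2)
    # brown model x_d=x(1+k1 r^2) = OpenCV radial k1
    u=cv2.undistortPoints(p,c["K"],np.array([c["k1"],0,0,0.])).reshape(-1,2)
    d=np.c_[u,np.ones(len(u))]@c["pose"][:3,:3].T
    return c["pose"][:3,3],d
def plane(c,p,z):
    o,d=rays(c,p);return o+d*((z-o[2])/d[:,2])[:,None]
def project(c,P):
    P=np.asarray(P,float).reshape(-1,3);T=np.linalg.inv(c["pose"])
    return cv2.projectPoints(P,cv2.Rodrigues(T[:3,:3])[0],T[:3,3],c["K"],np.array([c["k1"],0,0,0.]))[0].reshape(-1,2)
E
python3 - <<'E'
from h import *
t=env.read_camera("top");s=env.read_camera("side")
hsv=cv2.cvtColor(t["img"],cv2.COLOR_BGR2HSV)
m=((hsv[...,1]<45)&(hsv[...,2]>110)).astype(np.uint8)
w=np.zeros_like(m);w[160:295,182:350]=m[160:295,182:350]
w=cv2.morphologyEx(w,cv2.MORPH_CLOSE,np.ones((5,5)))
C=max(cv2.findContours(w,0,2)[0],key=cv2.contourArea)
h=cv2.convexHull(C);r=cv2.minAreaRect(h);b=cv2.boxPoints(r);print("rect",r)
q=cv2.approxPolyN(h.astype(np.int32),4).reshape(-1,2) if hasattr(cv2,"approxPolyN") else b
P=plane(t,q,51);print(q,P.round(1));print(np.linalg.norm(P-np.roll(P,-1,0),axis=1))
g=t["img"].max(2);k=np.zeros_like(g);k[195:248,268:318]=(g[195:248,268:318]<75)
k=cv2.morphologyEx(k,cv2.MORPH_OPEN,np.ones((5,5)))
C=max(cv2.findContours(k,0,2)[0],key=cv2.contourArea);print("knob",cv2.minEnclosingCircle(C),cv2.boundingRect(C),plane(t,[cv2.minEnclosingCircle(C)[0]],88))
a=cv2.resize(t["img"][150:300,180:400],None,fx=3.6,fy=3.6,interpolation=cv2.INTER_CUBIC);cv2.imwrite("pics/c1.png",a)
a=cv2.resize(s["img"][190:320,225:395],None,fx=4.5,fy=4.5,interpolation=cv2.INTER_CUBIC);cv2.imwrite("pics/c2.png",a)
E
```

```text
rect ((263.2498474121094, 224.94375610351562), (89.02437591552734, 135.39024353027344), 77.31961059570312)
[[339 253]
 [207 283]
 [189 196]
 [320 167]] [[512.5  83.7  51. ]
 [462.6 313.1  51. ]
 [615.1 345.8  51. ]
 [663.9 115.2  51. ]]
[234.74414637 155.91607983 235.69604034 154.68635812]
knob ((292.5297546386719, 220.7676544189453), 16.549667358398438) (277, 205, 32, 33) [[565.63461094 162.02017588  88.        ]]
```

View pics/c1.png

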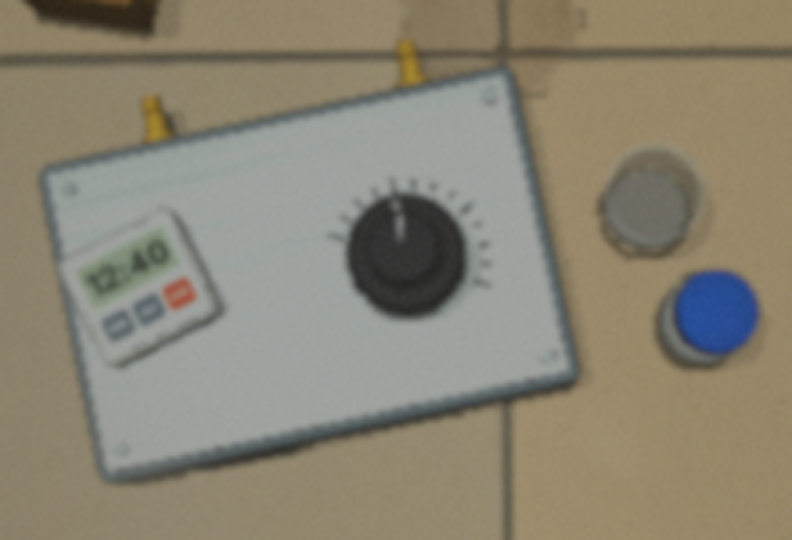

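View pics/c2.png

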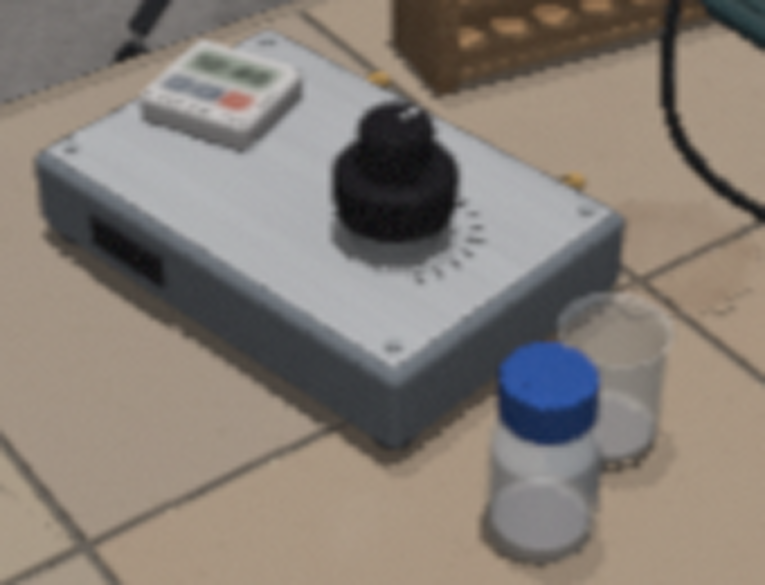

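c1 shows the ring at about crop (407,256) and the beaker and bottle right of the box. c2 shows the ring spanning columns 332–459 with the inner knob above it. I'll triangulate the axis from both views and locate the neighbours.

Run:
```python
from h import *
from scipy.optimize import least_squares
t=env.read_camera("top");s=env.read_camera("side")
def blob(c,x0,y0,x1,y1,th=85):
    g=cv2.GaussianBlur(c["img"].max(2),(3,3),0);k=np.zeros_like(g);k[y0:y1,x0:x1]=g[y0:y1,x0:x1]<th
    k=cv2.morphologyEx(k,cv2.MORPH_OPEN,np.ones((5,5)))
    return max(cv2.findContours(k,0,1)[0],key=cv2.contourArea).reshape(-1,2)
a=np.linspace(0,2*np.pi,60)
def sil(c,x,y):
    P=np.concatenate([np.c_[x+r*np.cos(a),y+r*np.sin(a),0*a+z] for r,z in((28,64),(28,88),(17,92),(17,111))])
    p=project(c,P);return p
bt=blob(t,268,195,318,248);bs=blob(s,292,205,335,248)
ext=lambda p:np.r_[p.min(0),p.max(0)]
print("ext",ext(bt),ext(bs))
for x,y in((569.2,164.6),(567,162.6)): print(ext(sil(t,x,y)).round(1),ext(sil(s,x,y)).round(1))
# extents -> axis: both views (side: left,right,top only)
f=lambda v:np.r_[(ext(sil(t,*v))-ext(bt)),(ext(sil(s,*v))-ext(bs))[:3]]
g=lambda v,F:[(F(v)[0]+F(v)[2])/2,(F(v)[1]+F(v)[3])/2]
F=lambda v:ext(sil(t,*v))-ext(bt)
r=least_squares(lambda v:g(v,F),[567,163]);print("top only",r.x,F(r.x).round(2))
r=least_squares(f,[567,163]);print("both",r.x,r.fun.round(2))
h=cv2.cvtColor(t["img"],cv2.COLOR_BGR2HSV);m=cv2.inRange(h,(105,120,60),(125,255,255));w=0*m;w[215:260,355:400]=m[215:260,355:400]
M=cv2.moments(w,True);print("bottle",plane(t,[[M['m10']/M['m00'],M['m01']/M['m00']]],85))
print("beaker bottom",plane(t,[[180+648/3.6,150+210/3.6]],0)," timer",plane(t,[[219,229]],68))
```

```text
ext [277 205 308 237] [299 214 325 247]
[274.2 202.  308.1 236.4] [298.1 210.2 326.1 242.6]
[275.4 203.3 309.2 237.7] [297.8 211.  325.8 243.5]
top only [566.13114855 162.32247772] [-1.4  -1.17  1.4   1.17]
both [565.87912044 161.26638282] [-0.77 -1.02  2.02  1.31 -1.33 -2.49  0.79]
bottle [[538.45160086  18.53539318  85.        ]]
beaker bottom [[596.53216679  42.01129369   0.        ]]  timer [[554.85568145 289.05866961  68.        ]]
```

```bash
python3 -m crank '[[-36,-19,0,4,95],[-72,-38,0,8,95],[-108,-57,0,12,95],[-144,-76,0,16,95],[-180,-94,0,20,95],[-216,-113,0,24,95],[-252,-132,0,28,95],[-288,-151,0,32,95],[-324,-169,0,36,95],[-360,-188,0,40,95]]'
```

```text
t: 1.13
eef_pos: [518.1, 228.6, 201.3]
tcp_rot: [3.141, -0.0, 1.977]
ft_force: [0.5, 0.1, 0.2]
opening: 0.999
grip_force: 0.0
```

```bash
python3 -m crank '[[-27,6,0,0,95],[-54,12,0,0,95],[-81,19,0,0,95],[-81,19,20,0,95],[-81,19,40,0,95],[-81,19,55,0,95],[-81,19,55,0,95],[-81,19,55,0,95]]'
python3 - <<'E'
from h import *
s=env.state();print(s["eef_pos"],s["tcp_rot"],s["joints"],s["moment"])
for n,(x0,y0,x1,y1) in dict(top=(230,150,400,280),side=(230,130,400,260)).items():
    c=env.read_camera(n);cv2.imwrite(f"pics/{n}2.png",cv2.resize(c["img"][y0:y1,x0:x1],None,fx=4.5,fy=4.5,interpolation=cv2.INTER_CUBIC))
    print(n,project(c,s["eef_pos"]))
E
```

```text
t: 1.8
eef_pos: [566.8, 163.6, 145.9]
tcp_rot: [-3.14, -0.0, 1.981]
ft_force: [0.6, -0.6, 0.8]
opening: 0.998
grip_force: 0.0
[566.78756982 163.57716415 145.93011133] [-3.14045606e+00 -3.26053505e-04  1.98067754e+00] [ 1.69003383e-01  5.02116033e-01  1.70787589e+00  5.66422241e-05
  9.32782295e-01 -2.40911773e-01] [-0.06031521  0.05159269 -0.03841217]
top [[289.57073008 216.26495131]]
side [[311.50347246 200.67093838]]
```

View pics/side2.png

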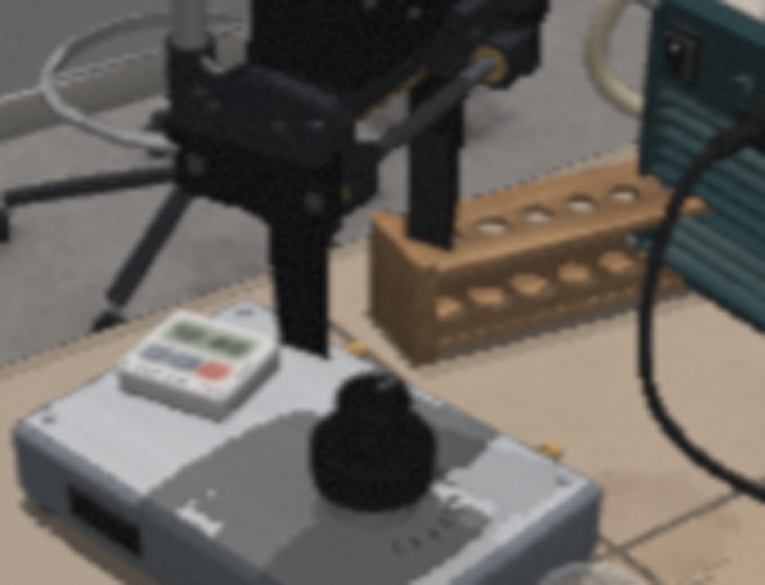

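The side crop shows the fingertips at about (302,350) and (432,245), in full-frame pixels (297,208) and (326,184). I'll compare these with the predicted tip projections.

Run:
```python
from h import *
s=env.state();c=env.read_camera("side");t=env.read_camera("top");P=s["eef_pos"]
u=np.array([.918,.397,0])
for z in(19,0,-20):
  print(z,project(c,[P+u*-54-[0,0,z],P-[0,0,z],P+u*54-[0,0,z]]).round(1).tolist(), project(t,[P+u*-54-[0,0,z],P+u*54-[0,0,z]]).round(1).tolist())
```

```text
19 [[296.5, 222.0], [311.7, 208.2], [325.6, 195.6]] [[303.8, 248.1], [276.5, 186.5]]
0 [[296.3, 213.5], [311.7, 200.0], [325.8, 187.5]] [[303.4, 247.5], [275.5, 184.5]]
-20 [[296.1, 204.4], [311.7, 191.0], [326.0, 178.8]] [[303.0, 246.8], [274.4, 182.2]]
```

View pics/top2.png

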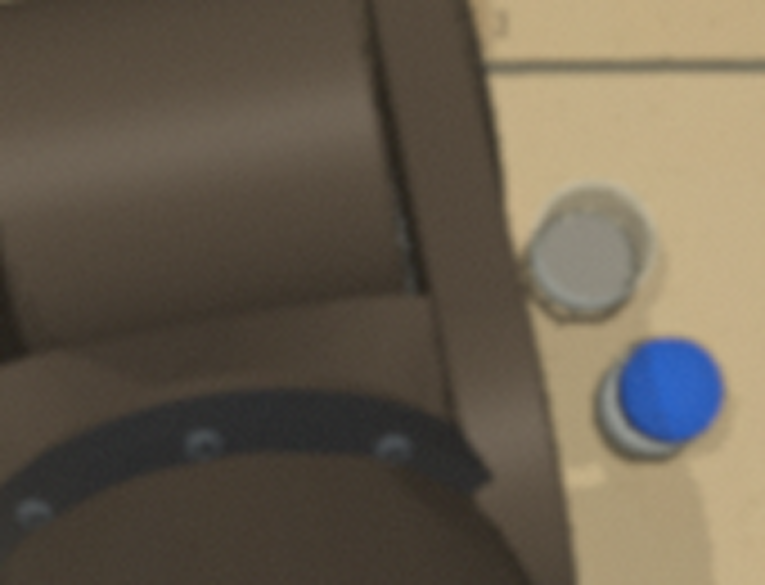

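```bash
python3 -m crank '[[0,0,0,0,60],[0,0,0,0,60],[0,0,0,0,60],[0,0,0,0,60],[0,0,0,0,60],[0,0,0,0,60]]'
python3 - <<'E'
from h import *
s=env.state();print(env.tips_ahead)
c=env.read_camera("side");cv2.imwrite(f"pics/side3.png",cv2.resize(c["img"][100:240,250:370],None,fx=4.2,fy=4.2,interpolation=cv2.INTER_CUBIC))
P=s["eef_pos"];u=np.array([.918,.397,0])
for z in(19,0,-20): print(z,((project(c,[P+u*-35-[0,0,z],P-[0,0,z],P+u*35-[0,0,z]])-[250,100])*4.2).round(0).tolist())
E
```

```text
t: 2.5
eef_pos: [566.9, 163.6, 146.2]
tcp_rot: [3.142, -0.0, 1.981]
ft_force: [0.3, -0.1, 0.3]
opening: 0.658
grip_force: 0.0
19.0
19 [[218.0, 494.0], [258.0, 457.0], [297.0, 422.0]]
0 [[217.0, 459.0], [259.0, 422.0], [297.0, 388.0]]
-20 [[217.0, 421.0], [259.0, 385.0], [298.0, 351.0]]
```

View pics/side3.png

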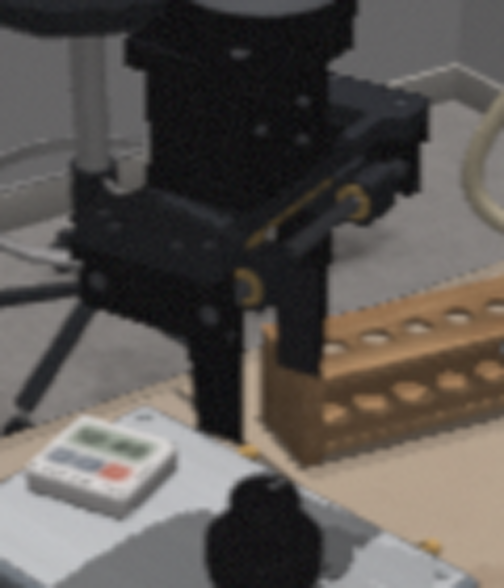

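Run:
```python
from h import *
P=np.array([279.02,559.28,201.16]);u=np.array([.4463,.8949,0])
for n in("side","top"):
  c=env.read_camera(n);im=cv2.imread(f"pics/{n}0.png")
  for z in(19,0,-10,-40): print(n,z,project(c,[P+u*-54-[0,0,z],P-[0,0,z],P+u*54-[0,0,z]]).round(1).tolist())
  g=cv2.GaussianBlur(im,(3,3),0).max(2)
  if n=="side":
    for y in range(96,152,4): print(y,g[y,60:112:2].tolist())
c=env.read_camera("side");im=c["img"].max(2)   # box bottom/top corners, side view
A=np.array([567.,163.]);ex=np.array([.977,.2126]);ey=np.array([-.2126,.977])
for X,Y in((-75,-70),(-75,170),(85,-70),(85,170)):
  p=A+ex*X+ey*Y;print(X,Y,project(c,[[*p,51],[*p,0]]).round(1).tolist())
```

```text
side 19 [[86.1, 156.3], [92.2, 144.5], [97.7, 133.7]]
side 0 [[83.1, 147.7], [89.4, 136.1], [95.1, 125.5]]
side -10 [[81.5, 143.0], [87.9, 131.6], [93.7, 121.1]]
side -40 [[76.5, 128.7], [83.3, 117.7], [89.4, 107.6]]
96 [18, 17, 19, 19, 18, 18, 16, 18, 17, 17, 16, 22, 22, 20, 21, 20, 49, 88, 90, 90, 90, 89, 89, 89, 89, 90]
100 [17, 17, 16, 17, 16, 17, 17, 26, 39, 33, 18, 20, 22, 19, 25, 24, 28, 75, 90, 90, 90, 90, 89, 90, 90, 90]
104 [17, 18, 19, 16, 17, 19, 17, 19, 22, 24, 19, 18, 23, 24, 25, 25, 22, 42, 86, 89, 90, 90, 89, 90, 90, 90]
108 [31, 25, 17, 17, 18, 17, 17, 18, 23, 46, 51, 44, 26, 25, 26, 25, 25, 25, 68, 90, 90, 90, 90, 90, 90, 90]
112 [89, 77, 32, 17, 16, 18, 19, 17, 18, 49, 88, 89, 57, 26, 25, 24, 25, 25, 42, 86, 90, 90, 90, 90, 90, 91]
116 [89, 89, 70, 26, 17, 16, 17, 17, 16, 23, 68, 89, 86, 47, 26, 25, 27, 25, 27, 68, 90, 91, 91, 91, 91, 90]
120 [90, 89, 88, 60, 22, 17, 17, 17, 18, 19, 28, 79, 90, 78, 36, 28, 29, 30, 28, 42, 85, 90, 91, 91, 91, 91]
124 [90, 90, 89, 86, 48, 19, 17, 17, 17, 18, 17, 43, 89, 90, 90, 90, 90, 91, 91, 91, 91, 91, 91, 91, 91, 91]
128 [90, 90,
[... 317 characters left out ...]
0 [90, 90, 90, 90, 90, 90, 89, 65, 25, 21, 21, 21, 22, 27, 71, 91, 90, 91, 91, 91, 91, 91, 91, 91, 90, 90]
144 [90, 90, 89, 90, 90, 90, 90, 91, 90, 90, 90, 90, 91, 90, 91, 91, 90, 91, 91, 91, 91, 90, 90, 91, 91, 91]
148 [90, 90, 90, 90, 90, 90, 91, 91, 91, 91, 90, 91, 91, 91, 90, 91, 91, 91, 92, 91, 91, 90, 91, 91, 91, 91]
top 19 [[59.1, 423.4], [28.7, 406.6], [-1.0, 389.8]]
top 0 [[52.9, 426.9], [21.8, 409.7], [-8.5, 392.5]]
top -10 [[49.5, 428.9], [18.1, 411.4], [-12.5, 393.9]]
top -40 [[38.8, 434.9], [6.3, 416.6], [-25.3, 398.4]]
-75 -70 [[312.1, 273.6], [312.0, 293.2]]
-75 170 [[229.5, 222.7], [232.1, 241.5]]
85 -70 [[364.2, 235.5], [362.4, 254.5]]
85 170 [[282.9, 193.7], [283.7, 211.7]]
```

Both views, at the start pose too, show the fingertips about 28 mm higher than stated, so I'll find the ring height by touch. I'll descend to TCP z=84 and close only to 50 mm, which stays clear of the 34 mm inner knob.

```bash
python3 -m crank '[[0,0,0,0,95],[0,0,0,0,95],[0,0,0,0,95],[0,0,0,0,95],[0,0,15,0,95],[0,0,30,0,95],[0,0,45,0,95],[0,0,55,0,95],[0,0,62,0,95],[0,0,62,0,95]]' && python3 -m crank '[[0,0,0,0,70],[0,0,0,0,64],[0,0,0,0,60],[0,0,0,0,56],[0,0,0,0,53],[0,0,0,0,50],[0,0,0,0,50],[0,0,0,0,50]]'
```

```text
t: 3.53
eef_pos: [566.5, 163.5, 82.9]
tcp_rot: [-3.14, -0.001, 1.981]
ft_force: [-0.2, 0.5, 0.0]
opening: 1.0
grip_force: 0.0
t: 4.2
eef_pos: [566.9, 163.6, 84.2]
tcp_rot: [3.141, -0.0, 1.981]
ft_force: [-0.7, -0.4, -0.0]
opening: 0.538
grip_force: 0.0
```

Run:
```python
from h import *
c=env.read_camera("side");cv2.imwrite(f"pics/side4.png",cv2.resize(c["img"][160:270,260:370],None,fx=5.4,fy=5.4,interpolation=cv2.INTER_CUBIC))
print(env.state()["opening"])
```

```text
0.529272212236931
```

View pics/side4.png

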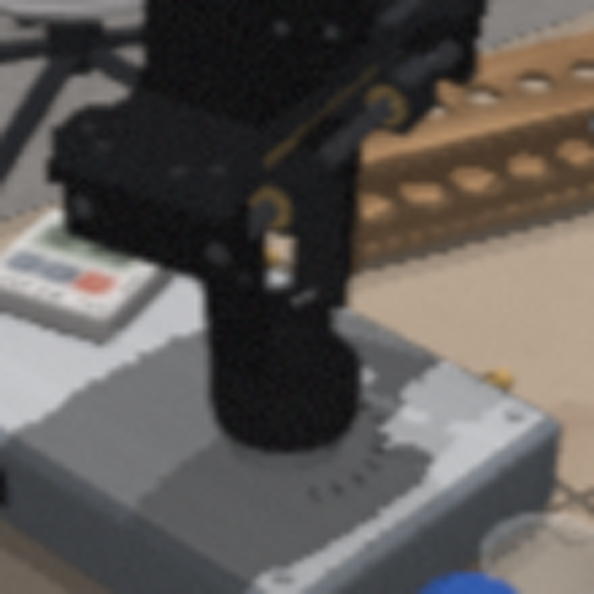

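The side view shows the fingers flanking only the inner knob, with the right tip at about crop (340,305), so the tips are at z≈95, about 7 mm above the ring. The true tips sit about 11 mm behind the reported TCP. I'll open, go down 24 mm more and close to 50 again.

```bash
python3 -m crank '[[0,0,0,0,95],[0,0,0,0,95],[0,0,0,0,95],[0,0,0,0,95],[0,0,0,0,95],[0,0,8,0,95],[0,0,16,0,95],[0,0,24,0,95],[0,0,24,0,95],[0,0,24,0,95]]' && python3 -m crank '[[0,0,0,0,80],[0,0,0,0,72],[0,0,0,0,66],[0,0,0,0,62],[0,0,0,0,59],[0,0,0,0,57],[0,0,0,0,55],[0,0,0,0,53],[0,0,0,0,52],[0,0,0,0,50]]'; python3 -c "
from cell import env
s=env.state();print(s['moment'],s['ft_force'],s['opening'],s['joints'])"
```

```text
t: 5.08
eef_pos: [566.6, 163.5, 59.3]
tcp_rot: [-3.14, -0.0, 1.981]
ft_force: [0.1, -0.7, 0.5]
opening: 0.997
grip_force: 0.0
t: 5.92
eef_pos: [567.6, 163.8, 60.4]
tcp_rot: [3.14, 0.0, 1.981]
ft_force: [5.0, 2.1, 0.5]
opening: 0.58
grip_force: 30.0
[ 0.32583702 -0.62165997 -0.00999067] [4.99181095 2.07871941 0.47613255] 0.5799437270597373 [ 1.69124350e-01  6.14579147e-01  1.77815672e+00  2.82584111e-04
  7.47289181e-01 -2.40895397e-01]
```

It grips the ring at about 55 mm with 30 N. I'll centre by +1 mm and push down.

```bash
python3 -m crank '[[0,1,0,0,50],[0,1,1,0,50],[0,1,2,0,50],[0,1,3,0,50],[0,1,4,0,50],[0,1,5,0,50],[0,1,6,0,50],[0,1,7,0,50],[0,1,7,0,50],[0,1,7,0,50]]'; python3 -c "
from cell import env
s=env.state();print(s['moment'],s['ft_force'],s['eef_pos'])"
```

```text
t: 6.75
eef_pos: [567.8, 164.0, 53.7]
tcp_rot: [-3.142, 0.0, 1.981]
ft_force: [0.1, -0.1, 7.6]
opening: 0.573
grip_force: 30.0
[-0.10182096  0.32186495 -0.01098422] [ 0.07434814 -0.10626894  7.60465069] [567.76778344 163.96968694  53.65481205]
```

```bash
python3 -m crank '[[0,0,0.5,0,50],[0,0,1,0,50],[0,0,1,0,50],[0,0,1,0,50]]'; python3 -c "
from cell import env
s=env.state();print(s['moment'],s['ft_force'],s['eef_pos'])"; python3 -m crank '[[0,0,0.5,0,50],[0,0,0.5,0,50],[0,0,0.5,0,50]]'; python3 -c "
from cell import env
s=env.state();print(s['moment'],s['ft_force'],s['eef_pos'])"
```

```text
t: 7.08
eef_pos: [567.7, 163.9, 52.7]
tcp_rot: [-3.142, 0.0, 1.981]
ft_force: [-0.5, 0.3, 8.3]
opening: 0.58
grip_force: 30.0
[-0.12056505  0.40940183 -0.03548743] [-0.48541715  0.31016746  8.29679699] [567.74694993 163.94444615  52.71433412]
t: 7.33
eef_pos: [567.8, 163.9, 52.3]
tcp_rot: [3.142, 0.0, 1.981]
ft_force: [-0.2, -0.1, 8.6]
opening: 0.574
grip_force: 30.0
[-0.1490755   0.40209847 -0.04040675] [-0.1640947  -0.09585811  8.60359619] [567.75984172 163.94791269  52.26840196]
```

```bash
python3 -m crank '[[0,0,0.7,0,50],[0,0,0.7,0,50],[0,0,0.7,0,50]]'; python3 -c "
from cell import env
s=env.state();print(s['moment'],s['ft_force'],s['eef_pos'])"; python3 -m crank '[[0,0,0,2,50],[0,0,0,4,50],[0,0,0,5,50],[0,0,0,6,50],[0,0,0,6,50],[0,0,0,6,50]]'; python3 -c "
from cell import env
s=env.state();print(s['moment'],s['ft_force'],s['eef_pos'],s['tcp_rot'])"
```

```text
t: 7.58
eef_pos: [567.8, 163.9, 52.0]
tcp_rot: [3.141, 0.0, 1.981]
ft_force: [-2.5, -0.1, 13.7]
opening: 0.578
grip_force: 30.0
[-0.23396012  0.66080199 -0.05944852] [-2.51675892 -0.13795943 13.65688796] [567.77621243 163.9295196   52.01667676]
t: 8.08
eef_pos: [567.9, 164.0, 52.0]
tcp_rot: [3.141, 0.0, 1.876]
ft_force: [-2.0, -0.5, 13.6]
opening: 0.575
grip_force: 30.0
[-0.13855444  0.63927381 -0.01142179] [-1.9725433  -0.47643186 13.61909367] [567.87837009 164.01849922  52.01107926] [3.14100932e+00 8.33077001e-05 1.87589458e+00]
```

The lower stop was felt at z≈52.0 (13.7 N) and the ring turns freely. I'll back off 1 mm and keep turning to about 46°, short of the earliest stop.

```bash
python3 -m crank '[[0,0,-1,4,50],[0,0,-1,8,50],[0,0,-1,12,50],[0,0,-1,16,50],[0,0,-1,20,50],[0,0,-1,24,50],[0,0,-1,28,50],[0,0,-1,32,50],[0,0,-1,36,50],[0,0,-1,40,50]]'; python3 -m crank '[[0,0,0,0,50],[0,0,0,0,50]]';python3 -c "
from cell import env
s=env.state();print(s['moment'],s['ft_force'],s['eef_pos'],s['tcp_rot'],s['joints'])"
```

```text
t: 8.92
eef_pos: [568.8, 164.1, 52.9]
tcp_rot: [3.139, -0.001, 1.175]
ft_force: [3.4, -0.3, 9.1]
opening: 0.579
grip_force: 30.0
t: 9.08
eef_pos: [568.8, 164.1, 52.9]
tcp_rot: [3.139, -0.001, 1.177]
ft_force: [2.2, 1.3, 7.8]
opening: 0.577
grip_force: 30.0
[ 0.03793435 -0.27746476 -0.0137425 ] [2.18832062 1.32043971 7.76071446] [568.83832315 164.06568619  52.89634515] [ 3.13939940e+00 -1.40934152e-03  1.17718335e+00] [1.69247204e-01 6.26412505e-01 1.78030986e+00 3.22904004e-05
 7.32263349e-01 5.62837744e-01]
```

```bash
cat > chk.py <<'E'
import sys
from cell import env
s=env.state();m=s["moment"][2];print("MZ",round(m,3),"rot",round(1.981-s["tcp_rot"][2],3),s["ft_force"].round(1),s["eef_pos"].round(1))
sys.exit(abs(m)>0.22)
E
C="python3 chk.py"
python3 -m crank '[[0,0,0,1,50],[0,0,0,2,50],[0,0,0,2,50]]' >/dev/null && $C && python3 -m crank '[[0,0,0,1,50],[0,0,0,2,50],[0,0,0,2,50]]' >/dev/null && $C && python3 -m crank '[[0,0,0,1,50],[0,0,0,2,50],[0,0,0,2,50]]' >/dev/null && $C && python3 -m crank '[[0,0,0,1,50],[0,0,0,2,50],[0,0,0,2,50]]' >/dev/null && $C && python3 -m crank '[[0,0,0,1,50],[0,0,0,2,50],[0,0,0,2,50]]' >/dev/null && $C && python3 -m crank '[[0,0,0,1,50],[0,0,0,2,50],[0,0,0,2,50]]' >/dev/null && $C
```

```text
MZ -0.038 rot 0.839 [3.9 0.6 9. ] [568.9 164.1  52.9]False
```

```bash
sed -i 's/sys.exit(.*/sys.exit(int(abs(m)>0.22))/' chk.py
C="python3 chk.py"
python3 -m crank '[[0,0,0,1,50],[0,0,0,2,50],[0,0,0,2,50]]' >/dev/null && $C && python3 -m crank '[[0,0,0,1,50],[0,0,0,2,50],[0,0,0,2,50]]' >/dev/null && $C && python3 -m crank '[[0,0,0,1,50],[0,0,0,2,50],[0,0,0,2,50]]' >/dev/null && $C && python3 -m crank '[[0,0,0,1,50],[0,0,0,2,50],[0,0,0,2,50]]' >/dev/null && $C && python3 -m crank '[[0,0,0,1,50],[0,0,0,2,50],[0,0,0,2,50]]' >/dev/null && $C && python3 -m crank '[[0,0,0,1,50],[0,0,0,2,50],[0,0,0,2,50]]' >/dev/null && $C
```

```text
MZ -0.056 rot 0.874 [3.8 0.7 8.4] [568.9 164.1  52.9]
MZ -0.027 rot 0.909 [4.2 0.3 9.3] [569.  164.1  52.9]
MZ -0.037 rot 0.944 [3.1 0.5 9.1] [569. 164.  53.]
MZ 0.0 rot 0.979 [ 3.8 -1.   9.1] [569.  164.   52.9]
MZ -0.018 rot 1.014 [ 4.  -0.2  7.7] [569.1 164.   53. ]
MZ -0.031 rot 1.049 [ 4.2 -0.   8.7] [569.2 164.   53. ]
```

```bash
C="python3 chk.py"
python3 -m crank '[[0,0,0,1,50],[0,0,0,2,50],[0,0,0,2,50]]' >/dev/null && $C && python3 -m crank '[[0,0,0,1,50],[0,0,0,2,50],[0,0,0,2,50]]' >/dev/null && $C && python3 -m crank '[[0,0,0,1,50],[0,0,0,2,50],[0,0,0,2,50]]' >/dev/null && $C && python3 -m crank '[[0,0,0,1,50],[0,0,0,2,50],[0,0,0,2,50]]' >/dev/null && $C && python3 -m crank '[[0,0,0,1,50],[0,0,0,2,50],[0,0,0,2,50]]' >/dev/null && $C && python3 -m crank '[[0,0,0,1,50],[0,0,0,2,50],[0,0,0,2,50]]' >/dev/null && $C
```

```text
MZ -0.09 rot 1.084 [3.9 0.1 9.1] [569.2 164.   53. ]
MZ -0.013 rot 1.118 [ 4.  -1.3  8.6] [569.2 163.9  53. ]
MZ -0.012 rot 1.153 [ 5.3 -0.5  9. ] [569.4 164.   53. ]
MZ 0.173 rot 1.188 [ 5.7 -0.   7.8] [569.5 164.1  53.1]
MZ 0.331 rot 1.222 [7.1 0.9 7.2] [569.8 164.2  53.1]
```

The end stop was felt, rising to 0.33 N m at about 1.22 rad. I'll relax 2° and raise the ring gently while still gripped, to see whether it enters the lock.

```bash
C="python3 chk.py"
python3 -m crank '[[0,0,0,-1,50],[0,0,0,-2,50],[0,0,0,-2,50]]' >/dev/null && $C && python3 -m crank '[[0,0,-1,0,50],[0,0,-2,0,50],[0,0,-3,0,50],[0,0,-3,0,50]]' >/dev/null && $C && python3 -m crank '[[0,0,-1,0,50],[0,0,-2,0,50],[0,0,-2,0,50]]' >/dev/null && $C
```

```text
MZ 0.195 rot 1.186 [6.2 0.5 8.4] [569.6 164.   53.1]
MZ 0.239 rot 1.187 [ 6.3 -1.6  7.4] [569.6 163.9  55.7]
```

```bash
python3 -m crank '[[0,0,-1,0,50],[0,0,-2,0,50],[0,0,-2,0,50]]' >/dev/null ; python3 chk.py;  python3 -m crank '[[0,0,-1,0,50],[0,0,-1,0,50]]' >/dev/null ; python3 chk.py
```

```text
MZ 0.203 rot 1.187 [ 7.2 -0.2  6.5] [569.5 163.9  57.7]
MZ 0.246 rot 1.187 [ 6.7 -0.9  5.3] [569.5 163.9  58.6]
```

The ring is past the 5 mm barrier, with the spring still pushing up, so it is in the lock. I'll open and retreat upward.

```bash
python3 -m crank '[[0,0,0,0,60],[0,0,0,0,70],[0,0,0,0,85],[0,0,0,0,90],[0,0,0,0,90],[0,0,0,0,90],[0,0,0,0,90]]'; python3 chk.py;  python3 -m crank '[[0,0,-10,0,90],[0,0,-25,0,90],[0,0,-45,0,90],[0,0,-70,0,90],[0,0,-100,0,90],[0,0,-130,0,90],[-30,0,-130,0,90],[-60,0,-130,0,90],[-60,0,-130,0,90]]'; python3 chk.py
python3 - <<'E'
from h import *
c=env.read_camera("side");cv2.imwrite("pics/side5.png",cv2.resize(c["img"][190:320,225:395],None,fx=4.5,fy=4.5,interpolation=cv2.INTER_CUBIC))
E
```

```text
t: 13.67
eef_pos: [567.7, 164.0, 57.8]
tcp_rot: [-3.141, 0.0, 0.794]
ft_force: [-0.1, 0.2, -0.7]
opening: 0.936
grip_force: 0.0
MZ 0.058 rot 1.187 [-0.1  0.2 -0.7] [567.7 164.   57.8]
t: 14.42
eef_pos: [522.7, 119.2, 189.2]
tcp_rot: [-3.142, 0.001, 0.793]
ft_force: [0.9, 1.0, 0.1]
opening: 0.947
grip_force: 0.0
MZ -0.007 rot 1.188 [0.9 1.  0.1] [522.7 119.2 189.2]
```

View pics/side5.png

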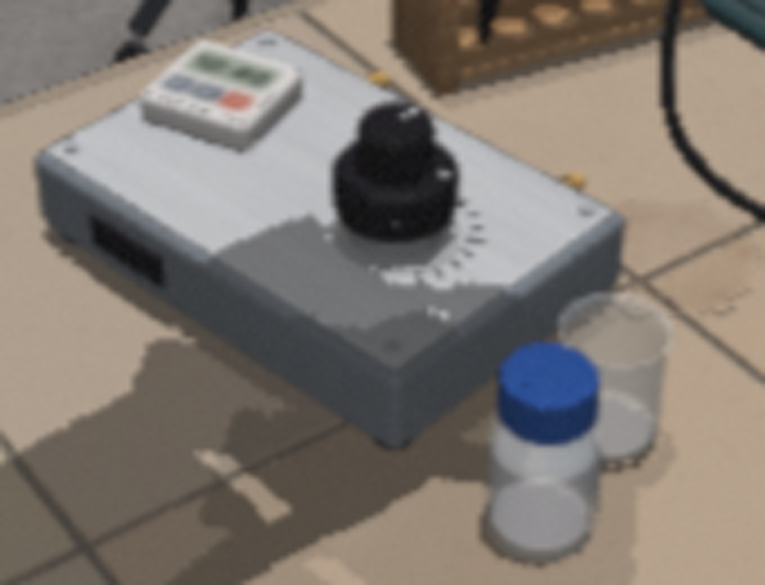

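The ring is back at its original height (columns 332–459, bottom row about 238). Its white mark is now visible at (445,175), and the inner index at (410,115) and the loose items have not moved. I'm handing the job in.

```bash
python3 -c "
from cell import env
print(env.job_done())"
```

```text
the job is handed in; nothing more can be done
None
```

I turned the outer ring clockwise to its end stop and released it into the second lock; the last picture shows it back up, with the inner knob's index and the loose items unmoved. The job is handed in, but no pass/fail result came back.

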